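# Set and lock the air regulator, then draw up the sampling rod and hold it

## Robot

A 7-joint arm with a two-finger parallel gripper is mounted at the origin on the work surface. World frame = base frame: x ahead of the robot, y to its left, z up, the work surface at z = 0. Lengths are in m, angles in rad, forces in N, time in s.
With the tool pointing down it reaches from about 0.425 to 0.875 m from the base axis. Payload 4.7 kg.
Tool frame: the origin (TCP) lies on the centre line of the jaws, within the pads' length; the fingertips stand 25 mm ahead of it and the grasp point (between the pads) lies 6 mm ahead of it; z points along the fingers, y is the line along which they close (so a half turn about z gives the same grasp; the last joint's range is limited). The gripper opens to 87 mm and grips with 3 to 60 N. Pads are 19 mm wide; open, the fingers measure 117 mm over their backs; the gripper's body (75 mm by 190 mm) begins 51 mm behind the grasp point.
Start: joints at [-1.16, 0.321, -0.07, 1.45, 0.023, 1.371, -0.057], TCP at [0.251, 0.6, 0.248] pointing down, gripper open.
Joint ranges: [-2.86, 2.86], [-0.3, 2.09], [-1.38, 1.24], [0.06, 2.45], [-1.56, 4.7], [0.09, 2.05], [-2.69, 2.69]. Speed limits (rad/s): [2.57, 2.57, 3.14, 3.14, 3.14, 3.14, 3.14].

## Interface

Orientations are given as a unit quaternion [x, y, z, w].
In Python, from workcell import goto, move_linear, movej, open_gripper, clamp, sleep, ik, state, read_camera, PlanningError, hand_in, recognise, silhouettes, spot_point gives the robot as it stands. Calls block until the motion is done:
- goto(position, orientation): joint-space move of the TCP to a pose.
- move_linear(position, rot=None, speed=0.15): straight line of the TCP; rot=None keeps the orientation; speed is the mean speed in m/s.
- movej(angles): joint-space move.
- open_gripper() and clamp(effort=None): open the fingers fully, or close them until they stop; effort is the grip in N (None keeps the last).
- sleep(seconds).
- ik(position, orientation): joint angles nearest the present ones, or None.
- state(): the state.
- read_camera(name): name is "scene" or "top" or "wrist"; returns a dict with "image" (400x640x3 uint8, red, green, blue), "fx", "fy", "cx", "cy" (pixels), "position" and "attitude" of the camera in the world; the wrist camera has in their place "hand_eye" (4x4, takes a point from camera to tool coordinates, whose origin is the TCP and whose axes are the flange's). Camera axes: x right, y up, looking along -z (the intrinsics and any distortion apply to the point x, -y, -z); pixel columns grow to the right and rows downward; lengths in m; the calibration is good to about 2 mm. A picture is of the moment at which its call begins: read the wrist's pose just before it. There is no depth.
A pose or a line that the arm cannot do raises PlanningError and nothing moves.
- hand_in(): hands the job in; it is judged then, once.
Trained networks look in the newest picture that a camera, given by its name, has taken for a name from the list of things; names that differ only in an ending like _2 or _b are one class to them, and where a whole thing is asked for, a point or a joint stands for the part that bears it (a point fixed in the world has none). Each returns a list of dicts, best first, with "confidence" (0 to 1); they miss things now and then, are a little off and sometimes report something else, mostly with a low value. They report only what shows in the picture. A call takes as long as a camera call. They do not tell look-alikes from the thing itself.
- recognise(name, camera): "at" ([column, row] in pixels, amid what is visible of it).
- silhouettes(name, camera): "region" (400x640 bool, what is visible of it) and "at" ([column, row] in pixels, amid what is visible of it).
- spot_point(name, camera): "at" ([column, row] in pixels: a listed point, or the origin of a listed thing).
The state is a dict: "clock": time; "joints": joint angles; "dq": joint speeds; "joint_torque": joint torques, N m; "position": TCP position; "eef_rot": TCP orientation; "ft_force": force on the tool from outside, world axes, zero at the start; "torque": the same for the moment, N m; "opening": finger opening in m; "grasp_force": force on a finger pad.
Only numpy, scipy, OpenCV 4.12 (cv2) and the standard library are available. Lean on these libraries where they do the work, as an engineer would, in place of code of your own. Each camera call takes 0.05 s, during which the arm holds its last target. There are 200 camera calls.

## Task

Get the bioreactor mock-up ready for a sample: turn the air regulator's knob until its pointer stands at the raised mark, then slide the fork lock fully home over the knob. Then squeeze the release button on the sampling rod's grip and, keeping it squeezed, draw the rod straight up past its first stop to the second stop (fully out), and finish while still holding it there with the button squeezed. Leave the other things on the table where they are.

Things in the scene. Friction and masses are not known exactly. Their poses are not given: they have to be found in the camera images.
- regulator: Fixed aluminium block lying on the table, 170 mm long, 74 mm wide, 45 mm high. Origin on the table straight under the knob's axis; x runs along the block, away from the knob towards the lock; the block spans x -40 to +130 mm, and a small round gauge (31 mm high) stands beyond its +x end, to +167 mm. The raised mark (a short dark ridge) is on the top face at x = -35 mm, y = 0.
- knob_grip (a point): On the knob's axis, 71 mm above the table, the height to grip. The black knob is an upright bar 44 mm long, 14 mm wide, its top 81 mm above the table, on a flat round skirt (52 mm across) whose top is 49 mm above the table. One end of the bar comes to a pointed nose with a white line on top. The point's x axis lies along the bar and the nose is at its -x end.
- knob (a joint): Knob angle (rad), counter-clockwise from above positive; 0 = nose at the mark, the bar then parallel to the block's length. It starts 0.5 to 1.2, so it must be turned clockwise by that much. It turns stiffly (0.05 N m) and stays where it is left.
- lock_tab (a point): Centre of the grip part of the lock's upright tab, 82 mm above the table. The tab is 14 mm along the block, 28 mm across it, top 100 mm and foot 60 mm above the table. Axes as the regulator's. When open the tab stands 101 mm from the knob's axis. The steel lock has two cheeks, 21 mm apart, that reach 39 mm from the tab's centre towards the knob and pass either side of the knob's bar; they strike the bar if the knob is turned more than about 0.15 rad from the mark.
- lock (a joint): Travel of the lock along the block towards the knob (the regulator's -x), m: 0 open, 0.055 fully home, the tab then 46 mm from the knob's axis. Friction about 2 N; it stays where it is left.
- vessel: Fixed bioreactor mock-up standing on the table: clear jar 100 mm across with a blue lid 112 mm across, lid top 145 mm above the table, four low white ports to 155 mm, a slim steel sleeve to 160 mm in the middle, through which the sampling rod slides up. Origin on the table under its centre, z up, x and y as the rod's grip.
- rod_grip (a point): Centre of the sampling rod's black grip, 192 mm above the table when the rod is down; it rises with the rod. The grip is a block 30 mm along x, 26 mm along y, 40 mm high. The release button, a grey cap 20 mm wide and 30 mm high at the same height, stands out 9 mm from the grip's -y face: the width across grip and button along y is 35 mm, and 28 mm with the button fully in. Pinch along y to squeeze it.
- button (a joint): Travel of the release button into the grip (towards the grip's +y), m: 0 out, 0.007 fully in. Spring 3 N at the start, 7 N fully in. The rod is unlatched when it is in by more than about 0.004; let out, it latches the rod again.
- rod (a joint): How far the rod is drawn up, m: 0 down, 0.040 first stop (here a released button catches and holds the rod), 0.080 second stop, the hard end. At the second stop nothing holds it: let go, a return spring draws it back to the first stop. Drawing it up takes 2 N at the start to about 4 N at the second stop, besides its own weight (0.28 kg) at most; with the button not squeezed it is locked down.
- fitting: Bystander: blue tube fitting, 38 mm across, 42 mm high; origin under its centre.
- impeller: Bystander: white printed hub, 48 mm across, 30 mm high; origin under its centre.
- jar: Bystander: clear jar, 64 mm across, 85 mm high; origin under its centre.
- mug: Bystander: white mug, 80 mm across, 90 mm high; origin under its centre.
- filter: Bystander: white filter can, 48 mm across, 75 mm high; origin under its centre.
- wrench: Bystander: steel wrench lying on the table, 180 mm long along its x.
- screwdriver: Bystander: screwdriver lying on the table, 200 mm long along its x.
There are look-alikes about, which are no part of the job. What is shaped like the vessel but green is not meant.

How it is judged:
By the outcome, as a careful person would: the job done as asked, in the order asked, and still so for the second after the job is handed in, while the arm keeps its last pose, push and grip.
It also fails if it takes over 54 s, if anything falls off the work surface, if the arm or the gripper's body presses on something with over 40 N, if the wrist force passes 120 N, or if a joint passes its speed limit or range.

## Working session

There is one attempt and no reset: what is moved stays moved. The work goes in short steps, each a Python script; the robot and the scene stay as the last script left them, time stands still between calls to the robot, and variables do not carry over. Pictures are saved under pics/ and viewed, at most 10 in all, crops included, and the job is handed in when it is done.

```bash
ls; mkdir -p pics
cat > h.py <<'E'
import numpy as np, cv2
from scipy.spatial.transform import Rotation as R
from workcell import *
def cam(n):
    s=state(); c=read_camera(n)
    if n=="wrist":
        T=np.eye(4);T[:3,:3]=R.from_quat(s["eef_rot"]).as_matrix();T[:3,3]=s["position"]
        T=T@np.array(c["hand_eye"])
        c["P"],c["A"]=T[:3,3],T[:3,:3]
    else:
        a=np.array(c["attitude"],float); c["P"]=np.array(c["position"])
        c["A"]=R.from_quat(a).as_matrix() if a.size==4 else a.reshape(3,3)
    return c
def ray(c,px):
    d=np.array([(px[0]-c["cx"])/c["fx"],-(px[1]-c["cy"])/c["fy"],-1.])
    return c["P"],c["A"]@d
def atz(c,px,z):
    o,d=ray(c,px); return o+d*(z-o[2])/d[2]
def proj(c,p):
    q=c["A"].T@(np.array(p)-c["P"]); return np.array([c["cx"]+c["fx"]*q[0]/-q[2],c["cy"]-c["fy"]*q[1]/-q[2]])
def save(c,n,crop=None,f=1):
    im=c["image"][:,:,::-1]
    if crop: im=im[crop[1]:crop[3],crop[0]:crop[2]]
    cv2.imwrite("pics/"+n,cv2.resize(im,None,fx=f,fy=f,interpolation=cv2.INTER_CUBIC))
def down(yaw): # tool y axis at world angle yaw
    y=np.array([np.cos(yaw),np.sin(yaw),0]);z=np.array([0,0,-1.]);x=np.cross(y,z)
    return R.from_matrix(np.c_[x,y,z]).as_quat()
E
python3 - <<'E'
from h import *
np.set_printoptions(precision=3,suppress=True)
ims=[]
for n in("top","scene"):
    c=cam(n);ims.append(c["image"]);print(n,c["P"],c["A"].tolist(),c["fx"],c["cx"],c["cy"],[k for k in c])
    save(c,n+".png",f=1.25)
    for t,z in(("regulator",0),("knob_grip",.071),("lock_tab",.082),("vessel",0),("rod_grip",.192)):
        for d in spot_point(t,n)[:4]: print(t,np.round(d["at"]),round(d["confidence"],2),atz(c,d["at"],z))
s=state();print(s["clock"],s["eef_rot"],s["position"])
E
```

```text
pics
top [ 0.422 -0.003  1.311] [[-0.020656965063066413, 0.9924369235846441, -0.12100513418954852], [-0.9996971543496836, -0.022122404190859035, -0.010779555554895376], [-0.013374953440220452, 0.1207458154085004, 0.9925933501096047]] 448.55326711905684 317.23552280819865 202.12594876569975 ['image', 'fx', 'fy', 'cx', 'cy', 'position', 'attitude', 'P', 'A']
regulator [377. 230.] 0.85 [ 0.496 -0.161  0.   ]
knob_grip [374. 229.] 0.83 [ 0.494 -0.144  0.071]
knob_grip [281. 233.] 0.3 [0.49  0.113 0.071]
knob_grip [274. 140.] 0.22 [0.753 0.13  0.071]
lock_tab [375. 191.] 0.72 [ 0.6   -0.149  0.082]
vessel [233. 276.] 0.89 [0.372 0.26  0.   ]
vessel [278. 234.] 0.56 [0.491 0.127 0.   ]
rod_grip [217. 279.] 0.73 [0.372 0.262 0.192]
rod_grip [272. 231.] 0.53 [0.487 0.124 0.192]
scene [1.489 0.187 0.72 ] [[-0.18909919260930624, -0.528798240148914, 0.8274139934578821], [0.9817626350238076, -0.08500533993738396, 0.17004770111130613], [-0.01958631730619148, 0.8444800254579983, 0.5352287947941888]] 364.30041291374573 319.17018380912816 203.15939661523697 ['image', 'fx', 'fy', 'cx', 'cy', 'position', 'attitude', 'P', 'A']
regulator [285. 226.] 0.85 [ 0.533 -0.129  0.   ]
knob_grip [280. 199.] 0.62 [ 0.479 -0.158  0.071]
lock_tab [271. 217.] 0.79 [ 0.603 -0.148  0.082]
vessel [403. 209.] 0.79 [0.369 0.261 0.   ]
vessel [359. 229.] 0.61 [0.511 0.119 0.   ]
rod_grip [365. 175.] 0.49 [0.494 0.129 0.192]
rod_grip [408. 161.] 0.45 [0.372 0.258 0.192]
0.6 [0.197 0.98  0.    0.   ] [0.251 0.599 0.248]
```

View pics/top.png

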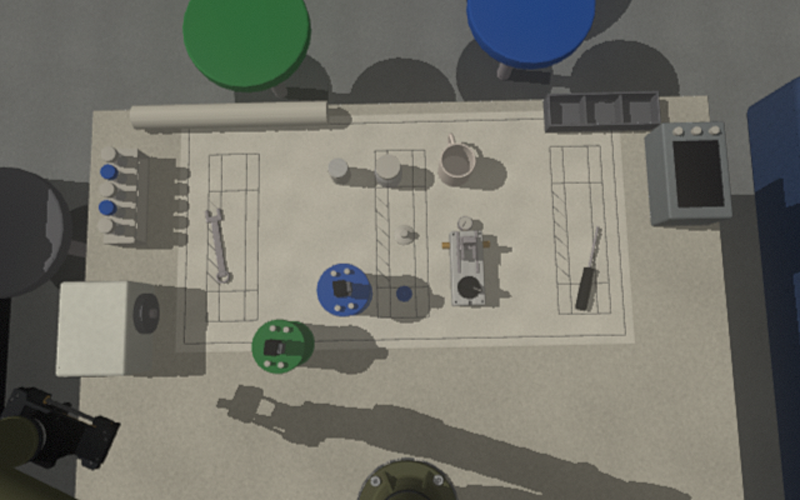

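View pics/scene.png

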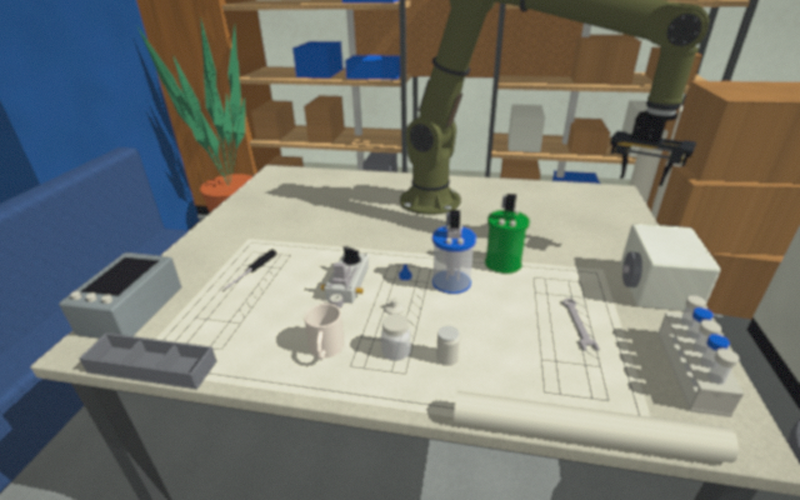

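The top view shows two look-alikes. The blue-lidded vessel is at about (272,231), at world (0.49,0.125), and the green one at (217,279) is not meant. There is only one regulator: knob (374,229), lock tab (375,191). Next I'll check both from close by.

Run:
```python
from h import *
np.set_printoptions(precision=4,suppress=True)
p=state()["position"]
q=down(np.pi/2)
for z in(.45,.4,.36):
    print(z,ik([.49,.125,z],q),ik([.53,-.15,z],q))
move_linear([p[0],p[1],.40],speed=.3)
def look(name,pos,items):
    goto(pos,q); c=cam("wrist"); print(c["P"],c["A"].tolist(),state()["clock"])
    save(c,name,f=1.25)
    np.save(name[:-4],dict(c),allow_pickle=True)
    for t,z in items:
        for d in spot_point(t,"wrist")[:3]: print(t,np.round(d["at"],1),round(d["confidence"],2),atz(c,d["at"],z))
look("v1.png",[.47,.125,.43],(("vessel",0),("rod_grip",.192)))
look("r1.png",[.53,-.15,.34],(("regulator",0),("knob_grip",.071),("lock_tab",.082)))
```

```text
0.45 [-0.6418 -0.0172  0.3352  1.4374  0.0057  1.7205  1.265 ] [-0.5844  0.1073  0.9093  1.3512 -0.0856  1.7238  1.8799]
0.4 [-0.6339 -0.0284  0.3245  1.5457  0.0091  1.6228  1.2617] [-0.0901  0.0751  0.3428  1.4465 -0.0253  1.6243  1.8213]
0.36 [-0.6272 -0.0293  0.3183  1.6245  0.0092  1.5448  1.2616] [ 0.1239  0.0768  0.1112  1.5185 -0.0085  1.5468  1.8058]
[0.3917 0.126  0.5671] [[-0.0027618262465921913, -0.9586084521997903, -0.2847142562059454], [0.9999960669323864, -0.0025084931269207713, -0.0012544249632976702], [0.0004882986176386209, -0.28471660090931344, 0.9586116099500912]] 3.2
vessel [385.8 110.2] 0.85 [0.3734 0.2564 0.    ]
vessel [315.4 170.5] 0.67 [0.4905 0.1212 0.    ]
vessel [171.4 230.4] 0.48 [ 0.6225 -0.1915  0.    ]
rod_grip [314.4 193. ] 0.88 [0.4884 0.1214 0.192 ]
rod_grip [423.5 104.5] 0.78 [0.3726 0.2594 0.192 ]
rod_grip [179.4 172.1] 0.32 [ 0.4597 -0.0608  0.192 ]
[ 0.4524 -0.1484  0.4776] [[-0.0035358955875057258, -0.958305249694087, -0.2857245979105503], [0.9999926288611897, -0.0029608778379544187, -0.0024444683909661696], [0.0014965512620624094, -0.2857311351798752, 0.9583086552479522]] 4.4833
regulator [314.6 145.3] 0.86 [ 0.4936 -0.1534  0.    ]
regulator [396.9 216.4] 0.49 [ 0.6191 -0.005   0.    ]
knob_grip [316.9 150.8] 0.82 [ 0.4952 -0.1493  0.071 ]
knob_grip [406.9 290.3] 0.59 [0.7247 0.0014 0.071 ]
lock_tab [319. 218.] 0.94 [ 0.5934 -0.1459  0.082 ]
```

Run:
```python
import cv2,numpy as np
a=cv2.imread("pics/v1.png");b=cv2.imread("pics/r1.png")
k=1.25
A=a[int(130*k):int(290*k),int(250*k):int(400*k)]
B=b[int(100*k):int(260*k),int(245*k):int(395*k)]
cv2.imwrite("pics/crops.png",cv2.resize(np.hstack([A,B]),None,fx=2.1,fy=2.1,interpolation=cv2.INTER_CUBIC))
```

```text
(no output)
```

View pics/crops.png

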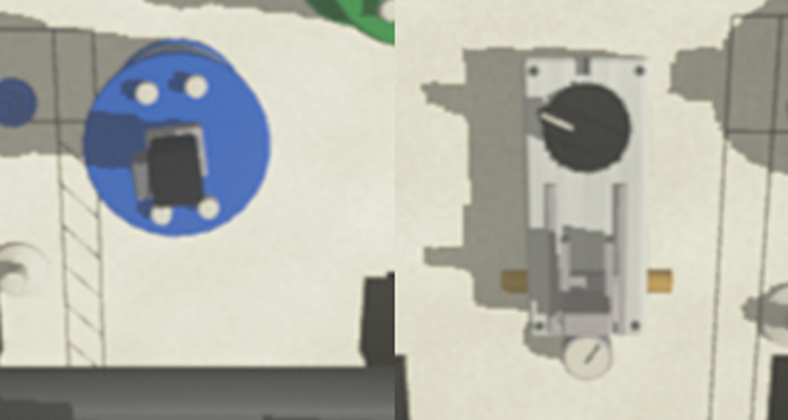

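The left crop confirms the blue lid with the black grip. The button is on the image-left side, towards world -y, and the grip is turned by about 0.1 rad. The right crop shows the knob's nose (white line) pointing to image upper-left, crop (541,113). The raised mark is at the top, crop (583,65), and the lock is open. Now I'll measure these precisely.

```bash
ls *.npy
python3 - <<'E'
from h import *
np.set_printoptions(precision=4,suppress=True)
c=np.load("r1.npy",allow_pickle=True).item(); im=c["image"].astype(int)
f=lambda x,y,o:(o[0]+x/2.625,o[1]+y/2.625)
o=(245,100)
S=[atz(c,f(x-395,y,o),.045)[:2] for x,y in((533,71),(640,71),(539,326),(635,326))]
print("screws",S); 
for a,b in((0,2),(1,3)): d=S[b]-S[a];print("yaw",np.arctan2(d[1],d[0]))
d=S[1]-S[0];print("yaw",np.arctan2(-d[0],d[1]))
# dark knob blob
g=im.max(2); roi=np.zeros(g.shape,bool); roi[125:172,290:345]=1
m=((g<75)&roi).astype(np.uint8)
n,l,st,ce=cv2.connectedComponentsWithStats(m); i=1+np.argmax(st[1:,4]); print("knob",st[i],ce[i])
cnt=max(cv2.findContours((l==i).astype(np.uint8),0,1)[0],key=cv2.contourArea)
e=cv2.minEnclosingCircle(cnt);print(e,atz(c,e[0],.049),atz(c,e[0],.065))
ys,xs=np.where((g>110)&(cv2.morphologyEx((l==i).astype(np.uint8),3,np.ones((9,9)))>0)&roi&(np.indices(g.shape)[1]<320))
P=np.array([atz(c,(x,y),.081)[:2] for x,y in zip(xs,ys)]);w=g[ys,xs]
print(len(P),P.mean(0));u=np.linalg.svd(P-P.mean(0))[2][0];print("line dir",np.arctan2(u[1],u[0]))
for a,b in(((573,128),(541,113)),):
    A,B=[atz(c,f(x-395,y,o),.081)[:2] for x,y in(a,b)];print(A,B,"nose ang",np.arctan2(*-(B-A)[::-1]))
# vessel
c=np.load("v1.npy",allow_pickle=True).item(); im=c["image"].astype(int); o=(250,130)
Q=[atz(c,f(x,y,o),.155)[:2] for x,y in((147,93),(197,86),(162,214),(208,208))];print("ports",Q,np.mean(Q,0))
for a,b in((0,2),(1,3)): d=Q[b]-Q[a];print("yaw",np.arctan2(d[1],d[0]))
for a,b in((0,1),(2,3)): d=Q[b]-Q[a];print("yaw",np.arctan2(-d[0],d[1]))
T=[atz(c,f(x,y,o),.212)[:2] for x,y in((148,136),(197,132),(203,203),(152,207))];print("grip top",T,np.mean(T,0))
for a,b in((0,3),(1,2)): d=T[b]-T[a];print("yaw",np.arctan2(d[1],d[0]),np.linalg.norm(d))
E
```

```text
r1.npy
v1.npy
screws [array([ 0.4631, -0.1783]), array([ 0.4629, -0.1176]), array([ 0.6175, -0.1772]), array([ 0.6173, -0.117 ])]
yaw 0.007045084822439304
yaw 0.003888738065190984
yaw 0.0034992052301641356
knob [302 133  31  31 689] [317.7866 148.8273]
((316.5967712402344, 148.35484313964844), 16.345117568969727) [ 0.4939 -0.1498  0.049 ] [ 0.4923 -0.1498  0.065 ]
35 [ 0.4878 -0.1632]
line dir -2.0134663798053953
[ 0.4914 -0.155 ] [ 0.4836 -0.1719] nose ang 1.1401682225904675
ports [array([0.456 , 0.1087]), array([0.452 , 0.1367]), array([0.5275, 0.1168]), array([0.5237, 0.1439])] [0.4898 0.1265]
yaw 0.11366127356991336
yaw 0.09969782518662686
yaw 0.14196433665924096
yaw 0.13890596174692943
grip top [array([0.4683, 0.1113]), array([0.4663, 0.1354]), array([0.5028, 0.1388]), array([0.505, 0.113])] [0.4856 0.1247]
yaw 0.04611764959348769 0.03669633130590388
yaw 0.09260126075512139 0.036694204488166834
```

```bash
cat > knob.py <<'E'
from h import *
np.set_printoptions(precision=4,suppress=True)
K=np.array([.4947,-.1487]);a=1.135
best=None
for y0 in(a+np.pi/2,a-np.pi/2):
    for z in(.14,.079): print(y0,z,ik([*K,z],down(y0)),ik([*K,z],down(y0-1.13)))
y0=a-np.pi/2 if ik([*K,.079],down(a-np.pi/2)) is not None else a+np.pi/2
y0=a+np.pi/2 if (j:=ik([*K,.079],down(a+np.pi/2))) is not None and abs(j[6])<2.3 else y0
print("use",y0)
goto([*K,.15],down(y0)); move_linear([*K,.079],speed=.12)
f0=state()["ft_force"];clamp(15);s=state();print(s["opening"],s["grasp_force"],np.subtract(s["ft_force"],f0),s["clock"],s["position"])
# turn in steps
for t in np.linspace(0,1.13,5)[1:]:
    goto([*K,.079],down(y0-t))
s=state();print(s["opening"],np.subtract(s["ft_force"],f0),s["torque"],s["clock"],s["position"],R.from_quat(s["eef_rot"]).as_matrix()[:2,1])
open_gripper(); move_linear([*K,.15],speed=.2)
goto([.53,-.15,.34],down(np.pi/2)if y0>2 else down(-np.pi/2));c=cam("wrist");save(c,"r2.png",(245,100,395,260),3.5);np.save("r2",dict(c),allow_pickle=True)
for t,z in(("knob_grip",.071),("lock_tab",.082)):
    for d in spot_point(t,"wrist")[:2]: print(t,d["at"],d["confidence"],atz(c,d["at"],z))
print(state()["clock"])
E
python3 knob.py
```

```text
2.7057963267948963 0.14 [ 1.3363  0.3646 -1.2618  1.8809  0.3776  1.172   2.6477] [-0.4035  0.135   0.6946  1.9341 -0.0965  1.1054  1.9059]
2.7057963267948963 0.079 [ 1.2462  0.4402 -1.1711  1.9375  0.4636  1.0711  2.5829] [-0.3905  0.2272  0.6997  1.9897 -0.1751  0.9839  1.9698]
-0.43579632679489655 0.14 [-0.475   0.1421  0.7742  1.936  -0.111   1.1061 -0.0918] [-0.5312  0.1494  0.8375  1.9374 -0.1239  1.1069 -1.2094]
-0.43579632679489655 0.079 [-0.4571  0.2401  0.777   1.9915 -0.2012  0.9867 -0.0184] [-0.5248  0.2569  0.8572  1.9932 -0.2318  0.9906 -1.1212]
use -0.43579632679489655
0.014111056466802135 15.000222721137106 [-2.056   0.5002  2.1234] 8.2417 [ 0.4942 -0.1485  0.0789]
0.013654518930968076 [-2.8182  0.5014  2.8141] [ 0.0786  0.9267 -0.0953] 9.6833 [ 0.4945 -0.1488  0.0789] [ 0.0115 -0.9999]
knob_grip [318.1, 198.9] 0.75 [ 0.4934 -0.1495  0.071 ]
lock_tab [316.5, 129.9] 0.76 [ 0.5938 -0.1473  0.082 ]
12.4833
```

View pics/r2.png

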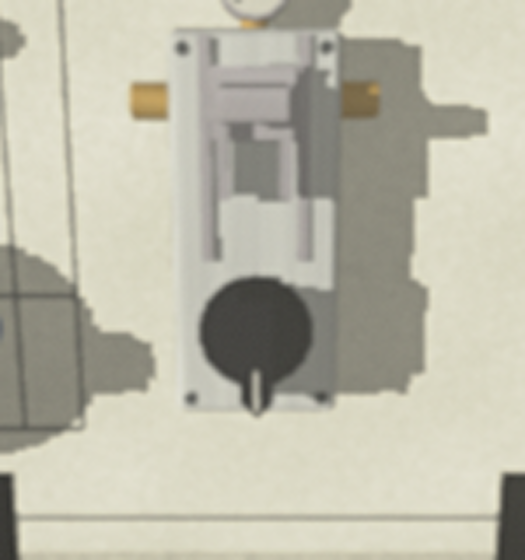

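The knob's nose line at (257,390) points straight at the mark on the block's centre line (screws mid-x about 255). The knob is aligned, so the lock is next.

```bash
cat > lock.py <<'E'
from h import *
np.set_printoptions(precision=4,suppress=True)
q=down(-np.pi/2+.005)
L=[.595,-.148]
goto([*L,.16],q); move_linear([*L,.088],speed=.12); f0=np.array(state()["ft_force"])
clamp(25);s=state();print(s["opening"],s["grasp_force"],s["ft_force"]-f0,s["position"])
p0=s["position"]
for d in(.045,.054,.057,.059):
    move_linear([L[0]-d,L[1]-d*.005,.088],speed=.06 if d<.05 else .03)
    s=state();print(d,s["position"],s["ft_force"]-f0,s["opening"])
    if s["ft_force"][0]-f0[0]>12: break
print(s["clock"])
open_gripper(); x,y,_=s["position"]; move_linear([x,y,.16],speed=.2)
goto([.53,-.15,.34],q);c=cam("wrist");save(c,"r3.png",(245,100,395,260),3.5)
for t,z in(("knob_grip",.071),("lock_tab",.082)):
    for d in spot_point(t,"wrist")[:2]: print(t,d["at"],d["confidence"],atz(c,d["at"],z))
print(state()["clock"])
E
python3 lock.py
```

```text
0.030294892264478297 24.999934136867523 [-0.2732 -1.0436 -1.0487] [ 0.595  -0.1483  0.088 ]
0.045 [ 0.549  -0.1485  0.0879] [-3.054  -3.3001  0.8972] 0.030450556629316942
0.054 [ 0.5407 -0.1485  0.088 ] [-0.1351 -3.6985 -2.9516] 0.02982849191297689
0.057 [ 0.5397 -0.1484  0.0882] [ 6.1732 -4.9872 -7.7124] 0.030430207813443355
0.059 [ 0.5395 -0.1484  0.0883] [  9.8199  -5.1937 -12.0819] 0.030304904905130162
16.85
knob_grip [319.2, 199.7] 0.76 [ 0.4927 -0.1507  0.071 ]
19.4083
```

View pics/r3.png

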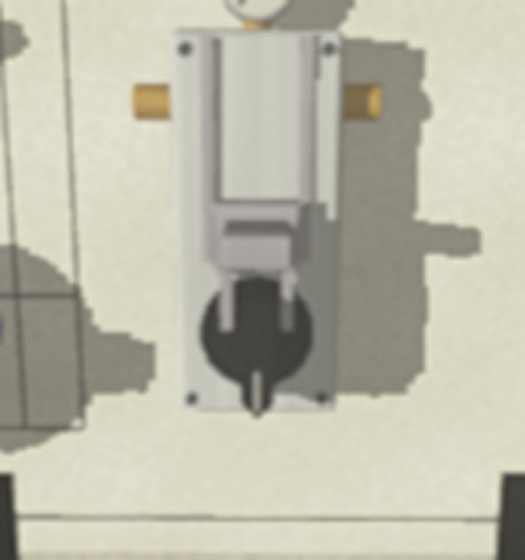

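The lock is fully home: the cheeks stand either side of the bar at (228,305) and (288,305), and the hard stop was felt at x≈0.540. The knob still points at the mark. Next is a close look at the rod grip.

Run:
```python
from h import *
np.set_printoptions(precision=4,suppress=True)
q=down(-np.pi/2+.12)
for z in(.38,.30,.198,.28): print(ik([.489,.124,z],q))
goto([.489,.124,.36],q);c=cam("wrist");np.save("v2",dict(c),allow_pickle=True)
for d in spot_point("rod_grip","wrist")[:2]: print(d["at"],d["confidence"],atz(c,d["at"],.192));b=d["at"]
b=proj(c,[.489,.1245,.192]);x,y=int(b[0]),int(b[1]);print(x,y,state()["clock"])
save(c,"v2.png",(x-70,y-60,x+70,y+60),5)
```

```text
[-1.7485 -0.2657  1.2345  1.6092  0.2508  1.6204 -1.9633]
[-0.9837 -0.0386  0.6709  1.7439  0.0243  1.428  -1.7673]
[-1.3185  0.0379  1.0525  1.9016 -0.035   1.2215 -1.7051]
[-0.9792 -0.0292  0.6717  1.7763  0.0184  1.3881 -1.7619]
[317.1, 191.6] 0.86 [0.4907 0.1239 0.192 ]
[194.6, 269.9] 0.83 [0.3751 0.2608 0.192 ]
316 192 20.5833
```

View pics/v2.png

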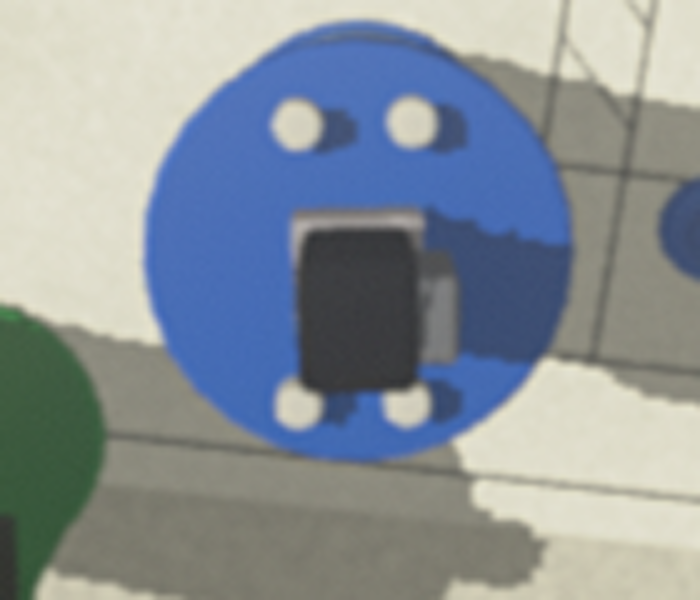

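The tool is well aligned with the grip: its bar is at crop (358,310), with the button to the right at (440,310), towards -y.

```bash
cat > rod.py <<'E'
from h import *
np.set_printoptions(precision=4,suppress=True)
c=np.load("v2.npy",allow_pickle=True).item()
o=(246,132)
print(atz(c,(o[0]+358/5,o[1]+310/5),.212),atz(c,(o[0]+352/5,o[1]+264/5),.155))
q=down(-np.pi/2+.12)
G=np.array([.490,.1243])+(-.001)*np.array([-np.sin(.12),np.cos(.12)])
move_linear([*G,.25],q,speed=.15);move_linear([*G,.198],speed=.1); f0=np.array(state()["ft_force"])
clamp(25);sleep(.3);s=state();print(s["opening"],s["grasp_force"],s["ft_force"]-f0,s["position"])
if s["opening"]<.0305:
    for d in(.035,.045,.07,.079,.082):
        move_linear([*G,.198+d],speed=.05)
        s=state();print(d,s["position"],s["ft_force"]-f0,s["opening"],s["clock"])
        if np.abs(s["ft_force"]-f0).max()>25: break
E
python3 rod.py
```

```text
[0.4932 0.1236 0.212 ] [0.49   0.1248 0.155 ]
0.02656225727741807 24.982897262088954 [ 0.1124 -2.1586  0.5525] [0.4901 0.1235 0.198 ]
0.035 [0.4901 0.1234 0.2329] [ 3.7144 -0.6197 -4.9098] 0.02662329077571336 24.3167
0.045 [0.49   0.1234 0.2431] [ 2.1047  0.0398 -5.8589] 0.02682017989131185 24.6667
0.07 [0.4901 0.1234 0.268 ] [ 1.1435  1.2906 -6.1711] 0.026776032425619958 25.3167
0.079 [0.4901 0.1234 0.277 ] [ 1.5159  2.1688 -6.3843] 0.026793239764517626 25.65
0.082 [0.4898 0.1234 0.2787] [  3.9486   1.3181 -14.4939] 0.026773973441880042 25.9
```

Run:
```python
from h import *
sleep(.5);s=state();print(s["position"],s["ft_force"],s["opening"],s["grasp_force"],s["clock"])
a=cam("scene")["image"][110:290,190:460,::-1];cv2.imwrite("pics/end.png",cv2.resize(a,None,fx=2.9,fy=2.9,interpolation=2))
```

```text
[0.48978418 0.12338065 0.27869085] [  4.51269705   3.64052183 -15.30229713] 0.0266905210149373 24.971695505082607 26.4
```

View pics/end.png

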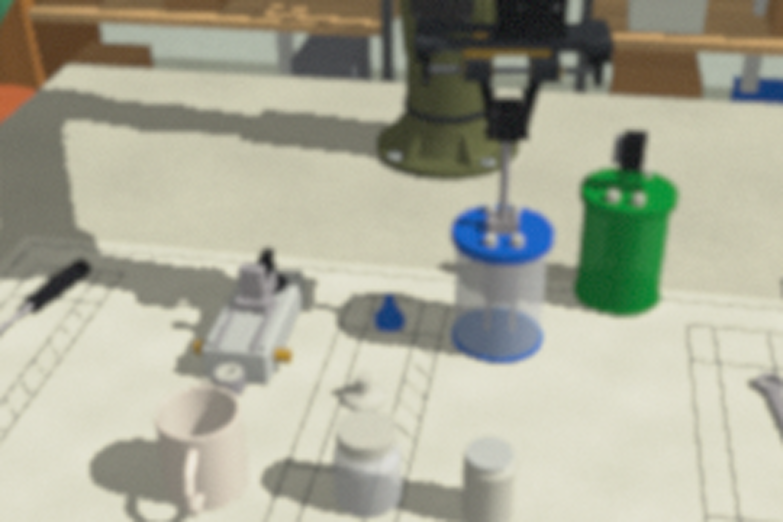

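The blue vessel's rod is drawn up and held in the fingers at (508,115). The lock is home at (255,280), and the other things stand where they were.

```bash
python3 -c "
from workcell import *
print(hand_in())"
```

```text
the job is handed in; nothing more can be done
None
```

The job is handed in: the knob is at the mark, the lock is fully home, and the blue vessel's rod is held at its second stop with the button squeezed (about 26 s on the robot's clock; no verdict was returned).

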